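Fit the coarse sanding drum on the spindle sander until it clicks home

TASK

Fit the red-brown coarse sanding drum on the spindle sander: take it from the plywood rack, lower it over the upright spindle, turn it until its toothed foot drops over the spindle's driving lugs, and press it gently down past the sprung balls until it clicks fully home on the flange, then let go. Do not slam or force it, and leave the other two drums on the rack.

Things in the scene. Friction and masses are not known exactly. Their poses are not given: they have to be found in the camera images.
- drum_red: coarse sanding drum, red-brown sleeve, red ring on top: upright tube 56 mm thick, 95 mm tall, 0.35 kg. Origin: centre of its foot (underside), z up its axis. Grip across the diameter, e.g. 72 mm above the foot. Foot: six square teeth 9 mm wide, 18 mm tall, 60 degrees apart (one on the drum's +x axis), 18 to 28 mm from the axis, open gaps between them
- hub_ring (a point): centre of the red-brown drum's lower hub ring, 24 mm above its foot: a rounded steel ridge inside the bore, 18.5 mm clear diameter, 8 mm tall. A second guide ring like it sits 85 mm above the foot. The lower ring must be pushed down past the spindle's sprung balls
- drum_grey: medium drum, dark grey sleeve, grey ring on top, same shape; stays on the rack. Origin: centre of its foot, z up
- drum_tan: fine drum, tan sleeve, yellow ring on top, same shape; stays on the rack. Origin: centre of its foot, z up
- drum_rack: plywood board 95 x 260 mm, fixed, top 22 mm above the bench, with three wooden spigots 23 mm thick, 12 mm high, 90 mm apart along its y axis, one inside the foot of each drum: lift a drum straight up 15 mm or more before moving sideways. Which drum stands on which spigot changes. Origin: centre of its underside on the bench
- sander: low bench-top spindle sander, fixed: green housing, iron table about 280 x 300 mm, its top 98 mm above the bench, motor behind. Origin: centre of its underside on the bench, below the upright spindle; z up
- seat (a point): point on the spindle axis at the top of the flange on which the drum's foot comes to rest, 78 mm above the bench, at the bottom of the 75 mm wide throat in the table (20 mm below the table top). Its frame turns with the sander, not with the spindle
- lug_tops (a point): point on the spindle axis level with the tops of the two driving lugs, 15 mm above the seat. The lugs stand on the flange on two sides of the shaft, half a turn apart, 18 to 26 mm from the axis, 6 mm wide. Their angle changes and is not reported; a brake holds the spindle (3 N m). Teeth that meet the lugs stop the foot here; it drops on when gaps are over the lugs (12 degrees in every 60)
- ball_level (a point): point on the spindle axis level with its two sprung balls (8 mm, standing out 3 mm), 29 mm above the seat. With gaps over the lugs the foot drops to about 9 mm above the seat, where the hub ring meets the balls; about 10 to 13 N (its weight included) pushes it past. Resistance ends about 5 mm above the seat, the drum snaps onto the flange and the balls hold it there
- spindle_tip (a point): centre of the spindle's tapered top, 101 mm above the seat; the spindle is 16 mm thick, the taper 11 mm long and 7 mm thick at its end

How it is judged:
By the outcome, as a careful person would: the job done as asked, in the order asked, and still so for the second after the job is handed in, with the robot touching nothing.
It also fails if it takes over 45 s, if anything falls off the work surface, if the arm or the gripper's body presses on something with over 40 N, if the wrist force passes 120 N, or if a joint passes its speed limit or range.

ROBOT

A 7-joint arm with a two-finger parallel gripper is mounted at the origin on a cart in front of the work surface, level with it; the furniture and walls round the work are solid. World frame = base frame: x ahead of the robot, y to its left, z up, the work surface at z = 0. Lengths are in mm, angles in rad, forces in N, time in s.
With the tool pointing down it reaches from about 400 to 900 mm from the base axis. Payload 5.6 kg.
Tool frame: the origin (TCP) lies midway between the tips of the shut fingers; the grasp point (between the pads) lies 19 mm behind it; z points along the fingers, y is the line along which they close (so a half turn about z gives the same grasp; the last joint's range is limited). The gripper opens to 92 mm and grips with 3 to 60 N. Pads are 20 mm wide; open, the fingers measure 128 mm over their backs; the gripper's body (75 mm by 189 mm) begins 69 mm behind the grasp point.
Start: joints at [-1.225, 0.468, -0.012, 1.603, 0.006, 1.071, -0.056], TCP at [246.442, 601.478, 214.592] pointing down, gripper open.
Joint ranges: [-2.53, 2.53], [-0.31, 2.02], [-1.57, 1.55], [0.28, 2.44], [-1.29, 4.43], [0.15, 1.84], [-2.92, 2.92]. Speed limits (rad/s): [2.57, 2.57, 3.14, 3.14, 3.14, 3.14, 3.14].

INTERFACE

Orientations are given as a rotation vector (axis times angle).
In Python, from cell import robot, grip, kin, viewer gives the robot as it stands. Calls block until the motion is done:
- robot.movep(position, orientation): joint-space move of the TCP to a pose.
- robot.servo_line(position, feed=150, rotation=None): straight line of the TCP; rotation=None keeps the orientation; feed is the mean speed in mm/s.
- robot.goto_joints(angles): joint-space move.
- grip(opening, newtons=None): opening from 0.0 (shut) to 1.0 (fully open); newtons is the grip in N (None keeps the last); returns when the fingers have stopped.
- robot.hold(seconds).
- kin.ik(position, orientation): joint angles nearest the present ones, or None.
- robot.observe(): the state.
- viewer.read_camera(name): name is "scene" or "top" or "wrist"; returns the picture (480x640x3 uint8, red, green, blue); there is no depth.
- viewer.camera_info(name): a dict with "camera_matrix" (3x3 intrinsics, pixels), "k1" (the pictures are not rectified: a ray, as slopes to the right and down, at radius r is drawn at 1 + k1 r^2 times it, then the intrinsics apply), "R" (3x3) and "t" (3): a world point X has camera coordinates R X + t. Camera axes: x right, y down, z forward; pixel columns grow to the right and rows downward; lengths in mm; the calibration is good to about 2 mm. A picture is of the moment at which its call begins: read the wrist's pose just before it. camera_info takes no time and is no camera call; for the wrist camera it gives the pose at the moment of the call.
A pose or a line that the arm cannot do raises robot.IKError and nothing moves.
- robot.job_done(): hands the job in; it is judged then, once.
Trained networks look in the newest picture that a camera, given by its name, has taken for a name from the list of things; names that differ only in an ending like _2 or _b are one class to them, and where a whole thing is asked for, a point or a joint stands for the part that bears it (a point fixed in the world has none). Each returns a list of dicts, best first, with "confidence" (0 to 1); they miss things now and then, are a little off and sometimes report something else, mostly with a low value. They report only what shows in the picture. A call takes as long as a camera call.
- viewer.silhouettes(name, camera): "mask" (480x640 bool, what is visible of it).
- viewer.pinpoint(name, camera): "at" ([x, y, z] in mm, in the coordinates of the camera as it stood for that picture, good to about 4 mm: a listed point, or the origin of a listed thing).
The state is a dict: "t": time; "joints": joint angles; "joint_velocities": joint speeds; "joint_torque": joint torques, N m; "tcp_pos": TCP position; "tcp_rot": TCP orientation; "contact_force": force on the tool from outside, world axes, zero at the start; "wrist_torque": the same for the moment, N m; "grip_width": opening from 0.0 (shut) to 1.0 (fully open); "grip_force": force on a finger pad.
Only numpy, scipy, OpenCV 4.12 (cv2) and the standard library are available. Lean on these libraries where they do the work, as an engineer would, in place of code of your own. Each camera call takes 0.05 s, during which the arm holds its last target. There are 200 camera calls.

## Working session

There is one attempt and no reset: what is moved stays moved. The work goes in short steps, each a Python script; the robot and the scene stay as the last script left them, time stands still between calls to the robot, and variables do not carry over. Pictures are saved under pics/ and viewed, at most 10 in all, crops included, and the job is handed in when it is done.

```bash
mkdir -p pics; ls; cat > h.py <<'E'
import numpy as np, cv2
from cell import robot, grip, kin, viewer
def shot(cam,fn=None):
    info=viewer.camera_info(cam); im=viewer.read_camera(cam)
    if fn: cv2.imwrite('pics/'+fn,im[:,:,::-1])
    return im,info
def toworld(p,info):
    return np.array(info['R']).T@(np.array(p)-np.array(info['t']))
def ray(px,info):
    K=np.array(info['camera_matrix']);k=info['k1']
    d=np.array([(px[0]-K[0,2])/K[0,0],(px[1]-K[1,2])/K[1,1]]);u=d.copy()
    for _ in range(30): u=d/(1+k*(u@u))
    R=np.array(info['R']); v=R.T@np.r_[u,1]
    return -R.T@np.array(info['t']), v/np.linalg.norm(v)
def proj(X,info):
    c=np.array(info['R'])@np.array(X)+np.array(info['t']);u=c[:2]/c[2];u=u*(1+info['k1']*(u@u))
    K=np.array(info['camera_matrix']); return K[:2,:2]@u+K[:2,2]
def tri(rays):
    A=0;b=0
    for o,d in rays:
        P=np.eye(3)-np.outer(d,d);A=A+P;b=b+P@o
    return np.linalg.solve(A,b)
E
cat > a.py <<'E'
from h import *
np.set_printoptions(precision=1,suppress=True)
ims=[]
for c in ('scene','top'):
    im,info=shot(c); ims.append(im)
    print(c,'campos',-np.array(info['R']).T@np.array(info['t']))
    for n in ('drum_red','drum_grey','drum_tan','drum_rack','sander','seat','lug_tops','spindle_tip','hub_ring'):
        for d in viewer.pinpoint(n,c)[:2]: print(n,round(d['confidence'],2),toworld(d['at'],info), proj(toworld(d['at'],info),info))
cv2.imwrite('pics/a.png',cv2.resize(np.vstack(ims),(500,750))[:, :, ::-1]) if 0 else [cv2.imwrite(f'pics/{n}.png',i[:,:,::-1]) for n,i in zip(('scene','top'),ims)]
s=robot.observe();print(s['t'],s['tcp_rot'],s['contact_force'])
E
python3 a.py
```

```text
pics
scene campos [ 200.9 -416.9  782.1]
drum_red 0.59 [492.  160.9  21.7] [296.  260.9]
drum_red 0.39 [ 523.2 -139.4  103.6] [395.9 341.7]
drum_grey 0.81 [519.3 339.5  24.3] [271.2 206.6]
drum_tan 0.84 [504.4 249.1  22.9] [282.7 232.8]
drum_rack 0.67 [508.8 247.8   0.9] [285.  239.1]
drum_rack 0.61 [505.7 248.3  23. ] [283.3 232.8]
sander 0.83 [ 522.2 -139.2   -2.5] [387.3 371.7]
seat 0.59 [ 525.9 -137.1   80.4] [394.4 347. ]
lug_tops 0.83 [ 526.1 -142.4   90.3] [397.2 346.4]
spindle_tip 0.91 [ 522.9 -136.7  177. ] [401.3 316. ]
hub_ring 0.72 [492.3 160.3  44.4] [296.1 254.1]
hub_ring 0.66 [ 523.2 -142.6   89.9] [395.8 347.3]
top campos [ 308.1   85.5 1279.7]
drum_red 0.8 [492.4 161.1  23.7] [287.7 247.1]
drum_grey 0.69 [520.6 337.6  20.3] [214.2 236.1]
drum_grey 0.22 [ 524.6 -138.4  179.1] [426.2 220.2]
drum_tan 0.59 [503.6 250.8  23.6] [250.1 242.7]
drum_tan 0.49 [ 525.8 -136.5    0.6] [411.1 234. ]
drum_rack 0.57 [506.7 246.2   4.9] [253.  242.6]
sander 0.67 [ 523.2 -135.1    3.5] [410.7 234.9]
sander 0.59 [521.6 337.7  21.3] [214.1 235.6]
seat 0.83 [ 527.1 -136.9   75.4] [416.7 227.9]
lug_tops 0.97 [ 523.9 -141.7   97.4] [420.6 227.5]
spindle_tip 0.65 [519.6 338.2  19.4] [214.  236.6]
spindle_tip 0.6 [ 524.2 -137.4  176.6] [425.5 220.6]
hub_ring 0.68 [495.  157.1  46.4] [288.8 244.6]
1.0 [0.6 3.1 0. ] [-0.1  0.6  0.1]
```

View pics/scene.png

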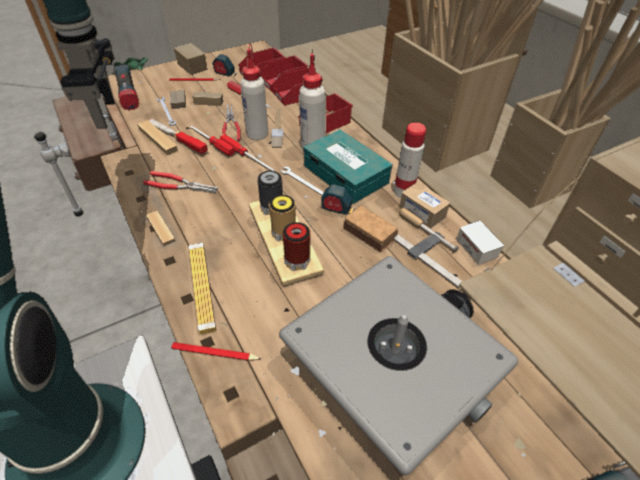

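View pics/top.png

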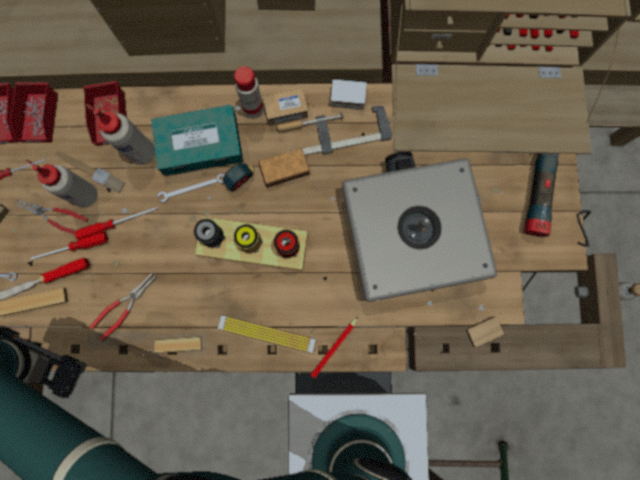

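Both views agree: the red drum stands at the rack's right end (top px 287,242) near (492,161), and the spindle (top px 420,227) is near (524,-138). I'll now take close wrist-camera views of each.

```bash
cat >> h.py <<'E'
from scipy.spatial.transform import Rotation as Ro
def down(a):  # tool y at world angle a (deg), pointing down
    a=np.radians(a);y=np.array([np.cos(a),np.sin(a),0]);z=np.array([0,0,-1.]);x=np.cross(y,z)
    return Ro.from_matrix(np.c_[x,y,z]).as_rotvec()
E
cat > b.py <<'E'
from h import *
np.set_printoptions(precision=2,suppress=True)
s=robot.observe();print(Ro.from_rotvec(s['tcp_rot']).as_matrix())
for a in (-9,171):
    print(a,kin.ik([492,161,75],down(a)))
    for b in range(-90,270,30):
        q=kin.ik([524,-138,150],down(b)); print(b,None if q is None else np.array(q)) if a<0 else 0
i=viewer.camera_info('wrist');T=Ro.from_rotvec(s['tcp_rot']).as_matrix()
print('cam in tool',T.T@(-np.array(i['R']).T@np.array(i['t'])-s['tcp_pos']),'axis',T.T@np.array(i['R'])[2], i['camera_matrix'])
E
python3 b.py
```

```text
[[-0.93  0.38  0.  ]
 [ 0.38  0.93  0.  ]
 [-0.    0.   -1.  ]]
-9 [-0.72  0.47  0.42  2.05 -0.3   0.68 -0.26]
-90 [-0.6   0.56  1.06  1.97 -0.6   0.96 -0.82]
-60 [-0.52  0.5   0.93  1.97 -0.5   0.92 -0.38]
-30 [-0.47  0.47  0.86  1.97 -0.45  0.9   0.09]
0 [-0.42  0.45  0.79  1.97 -0.4   0.89  0.57]
30 [-0.39  0.43  0.74  1.96 -0.38  0.88  1.07]
60 [-0.33  0.42  0.66  1.96 -0.33  0.87  1.55]
90 [-0.27  0.4   0.57  1.96 -0.28  0.86  2.03]
120 [-0.18  0.38  0.47  1.95 -0.22  0.86  2.5 ]
150 [ 1.01  0.66 -1.1   1.88  0.68  1.05  2.24]
180 [-0.73  0.78  1.35  1.98 -0.85  1.13 -2.15]
210 [-0.73  0.78  1.35  1.98 -0.85  1.13 -1.63]
240 [-0.64  0.59  1.12  1.98 -0.65  0.99 -1.29]
171 [-0.22  0.46 -0.2   2.02  0.14  0.68  2.48]
cam in tool [  82.7    -0.43 -170.29] axis [-0.29 -0.    0.96] [[380.18   0.   316.06]
 [  0.   380.18 235.97]
 [  0.     0.     1.  ]]
```

```bash
cat > c.py <<'E'
from h import *
np.set_printoptions(precision=1,suppress=True)
acc={}
def look(pos,a,names,fn):
    robot.movep(pos,down(a)); im,info=shot('wrist',fn)
    for n in names:
        for d in viewer.pinpoint(n,'wrist')[:1]:
            w=toworld(d['at'],info); acc.setdefault(n,[]).append((ray(proj(w,info),info),w)); print(n,round(d['confidence'],2),w,proj(w,info))
            if n in('drum_red',):
                for m in viewer.silhouettes(n,'wrist')[:1]: ys,xs=np.nonzero(m['mask']);print('mask',xs.min(),xs.max(),ys.min(),ys.max(),m['confidence'])
look([470,215,270],-9,('drum_red','hub_ring','drum_tan'),'w1.png')
look([510,115,270],-9,('drum_red','hub_ring','drum_tan'),'w2.png')
look([540,-100,330],0,('spindle_tip','lug_tops','seat','ball_level'),'w3.png')
look([500,-190,330],0,('spindle_tip','lug_tops','seat','ball_level'),'w4.png')
for n,v in acc.items():
    if len(v)>1: print('TRI',n,tri([x[0] for x in v]))
i1=cv2.imread('pics/w1.png');i3=cv2.imread('pics/w3.png');i2=cv2.imread('pics/w2.png');i4=cv2.imread('pics/w4.png')
cv2.imwrite('pics/m.png',cv2.resize(np.vstack([np.hstack([i1,i2]),np.hstack([i3,i4])]),(800,600)))
print(robot.observe()['t'])
E
python3 c.py
```

```text
drum_red 0.91 [487.6 162.2  25.8] [340.4 242.2]
hub_ring 0.61 [491.3 158.4  45.9] [345.3 250.5]
drum_tan 0.95 [502.  248.3  24.5] [342.6 164.8]
drum_red 0.63 [484.3 164.9  29.6] [285.8 156.5]
mask 254 319 135 202 0.91
hub_ring 0.75 [493.3 157.7  47.9] [294.3 163.7]
drum_tan 0.81 [506.1 249.6  25.4] [292.1  68.4]
spindle_tip 0.58 [ 521.8 -137.1  174.9] [297.6 259.9]
lug_tops 0.8 [ 520.4 -139.7   93.5] [299.9 236.7]
ball_level 0.59 [ 522.4 -135.3  108.3] [301.1 236.8]
spindle_tip 0.63 [ 523.6 -137.7  178.1] [345.9 157.6]
lug_tops 0.84 [ 520.6 -138.6   93.7] [337.1 151.1]
seat 0.69 [ 521.1 -141.2   74.5] [336.6 152.2]
ball_level 0.61 [ 522.1 -134.7  106.4] [339.3 148.1]
TRI drum_red [486.3 166.1  39.4]
TRI hub_ring [492.1 156.7  40.3]
TRI drum_tan [504.  249.   24.3]
TRI spindle_tip [ 522.8 -137.5  174.9]
TRI lug_tops [ 520.5 -138.4   97.6]
TRI ball_level [ 522.2 -134.6  110.3]
5.5333
```

View pics/m.png

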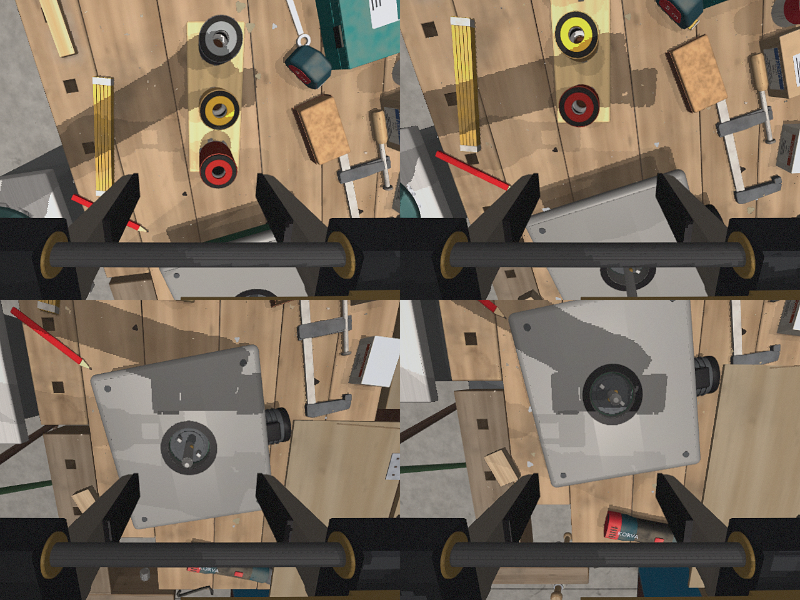

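The crops show the red drum's top ring (w1 ≈(349,272), w2 ≈(286,171) in full pixels) and the throat with bright lugs on either side of the shaft. Next I'll refine with ring centroids and enlarge the throat.

```bash
cat > d.py <<'E'
from h import *
np.set_printoptions(precision=1,suppress=True)
s=robot.observe();i=viewer.camera_info('wrist');T=Ro.from_rotvec(s['tcp_rot']).as_matrix()
Rc=np.array(i['R'])@T; tc=np.array(i['R'])@s['tcp_pos']+np.array(i['t'])
def info(pos,a):
    R=Rc@Ro.from_rotvec(down(a)).as_matrix().T
    return dict(R=R,t=tc-R@np.array(pos),k1=i['k1'],camera_matrix=i['camera_matrix'])
print(s['tcp_pos'])
I=[info([470,215,270],-9),info([510,115,270],-9),info([540,-100,330],0),info([500,-190,330],0)]
im=[cv2.imread(f'pics/w{k}.png') for k in (1,2,3,4)]
rays=[]
for k,c in ((0,(349,272)),(1,(286,171))):
    b,g,r=[im[k][:,:,j].astype(int) for j in range(3)]
    m=(r>110)&(g<70)&(b<70); yy,xx=np.mgrid[:480,:640]; m&=np.hypot(xx-c[0],yy-c[1])<35
    pts=np.c_[xx[m],yy[m]].astype(np.float32); e=cv2.fitEllipse(cv2.convexHull(pts)); print(e,m.sum())
    rays.append(ray(e[0],I[k]))
X=tri(rays);print('red top',X, [proj(X,I[k]) for k in (0,1)])
for o,d in rays: print(o+d*(117-o[2])/d[2])
out=[]
for k in (2,3):
    q=proj([522.5,-138,90],I[k]).round().astype(int);print(q, 'tip',proj([522.5,-138,179],I[k]))
    c=im[k][q[1]-40:q[1]+40,q[0]-40:q[0]+40]; c=cv2.resize(c,(400,400),interpolation=cv2.INTER_CUBIC); out.append(np.clip(c*1.6,0,255).astype(np.uint8))
cv2.imwrite('pics/z.png',np.hstack(out))
E
python3 d.py
```

```text
[ 500.6 -188.7  329.8]
((348.0375671386719, 270.7844543457031), (50.579978942871094, 60.291385650634766), 74.95217895507812) 1168
((285.0256042480469, 173.04937744140625), (46.062618255615234, 62.61210632324219), 151.9854278564453) 1193
red top [489.1 158.  108.2] [array([347.1, 271.4]), array([286. , 172.4])]
[489.9 162.1 117. ]
[489.1 158.6 117. ]
[302 232] tip [298.1 260.2]
[339 151] tip [344.5 158.6]
```

View pics/z.png

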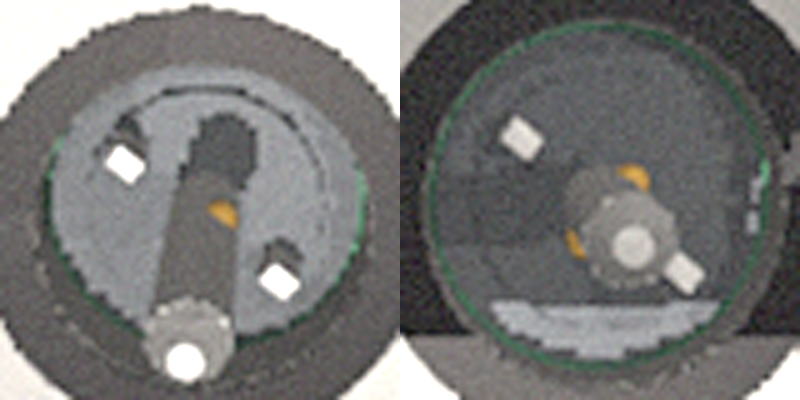

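Lug tops show clearly: w3 crop (125,165) and (278,281), w4 crop (522,138) and (684,272). The tip is at (184,361) and (632,247). I'll turn these into positions and look at the red drum's foot.

```bash
cat >> d.py <<'E'
print('----')
L3=[(125,165),(278,281),(184,361)];L4=[(122,138),(284,272),(232,247)]
q3,q4=[proj([522.5,-138,90],I[k]).round() for k in (2,3)]
# use true pose of w4 from present TCP
P=lambda c,q:(np.array(c)+.5)/5-.5+q-40
for z,l in ((93,0),(93,1),(179,2)):
    r=[ray(P(L3[l],q3),I[2]),ray(P(L4[l],q4),I[3])]
    print(tri(r),[o+d*(z-o[2])/d[2] for o,d in r])
for k,r in ((2,L3),(3,L4)):
    q=(q3,q4)[k-2]; a,b=[(lambda o,d:o+d*(93-o[2])/d[2])(*ray(P(c,q),I[k])) for c in r[:2]]
    print('ctr',(a+b)/2,'ang',np.degrees(np.arctan2(*(b-a)[1::-1])),np.linalg.norm(b-a))
c=im[0][225:305,305:385]; s=cv2.imread('pics/scene.png')[215:285,260:330]
c2=im[1][135:205,250:320]
cv2.imwrite('pics/f.png',np.hstack([np.clip(cv2.resize(x,(400,400),interpolation=cv2.INTER_CUBIC)*1.5,0,255).astype(np.uint8) for x in (c,s)]))
E
python3 d.py|sed '1,/----/d'
```

```text
[ 506.3 -124.9  103.9] [array([ 505.9, -128.1,   93. ]), array([ 505.9, -125.1,   93. ])]
[ 539.6 -151.7  103.1] [array([ 539.8, -155.2,   93. ]), array([ 540.4, -152.7,   93. ])]
[ 522.8 -138.6  186. ] [array([ 522.7, -141.5,  179. ]), array([ 522.9, -139.2,  179. ])]
ctr [ 522.9 -141.7   93. ] ang -38.68445981247859 43.476937975952445
ctr [ 523.1 -138.9   93. ] ang -38.70551478621641 44.14197633241496
```

View pics/f.png

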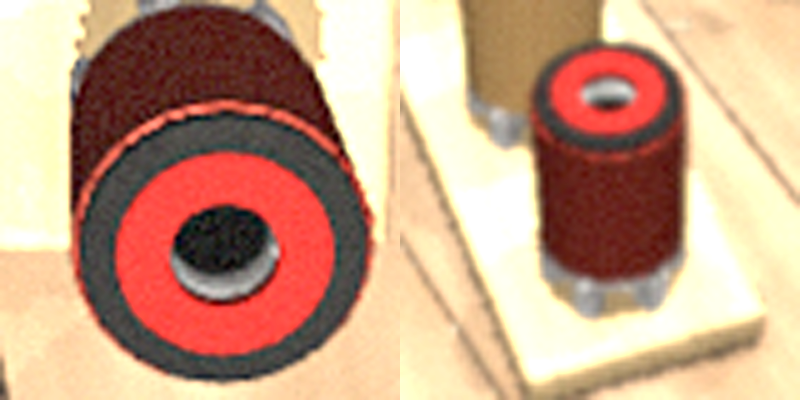

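Left crop: two teeth at the top edge (155,5), (270,15), red ring centre (225,253). Right crop: teeth at (588,295), (655,288), (550,268), red ring centre (608,92). Now solving for drum axis and tooth phase.

```bash
cat > e.py <<'E'
from h import *
exec(open('d.py').read().split("rays=[]")[0])
sc=viewer.camera_info('scene'); tp=viewer.camera_info('top')
at=lambda r,z:r[0]+r[1]*(z-r[0][2])/r[1][2]
S=lambda x,y:((x-400+.5)/5.714-.5+260,(y+.5)/5.714-.5+215)
W=lambda x,y:((x+.5)/5-.5+305,(y+.5)/5-.5+225)
t=cv2.imread('pics/top.png').astype(int); b,g,r=[t[:,:,j] for j in range(3)]
m=((r>100)&(g<60)&(b<60)).astype(np.uint8); m[:, :265]=0;m[:,310:]=0;m[:220]=0;m[265:]=0
e=cv2.fitEllipse(cv2.convexHull(np.argwhere(m)[:,::-1].astype(np.float32)));print('top ring',e)
R=[ray(W(225,253),I[0]),ray(S(608,92),sc),ray(e[0],tp)]
for x in R: print(at(x,117))
print('tri all',tri(R),'scene+top',tri(R[1:]),'w1+scene',tri(R[:2]))
C=np.array([491,160])
for z in (24,31,40):
    for nm,pts,f,inf in (('scene',[(588,295),(655,288),(550,268)],S,sc),('w1',[(155,5),(270,15),(80,75)],W,I[0])):
        print(z,nm,[(lambda v:(round(np.degrees(np.arctan2(v[1],v[0]))%60,1),round(np.hypot(*v),1)))(at(ray(f(*p),inf),z)[:2]-C) for p in pts])
def cost(ph,verbose=0):
    o=[]
    for pts,f,inf in (([(588,295),(655,288)],S,sc),([(155,5),(270,15)],W,I[0])):
        Z=30
        ct=[proj([C[0]+28*np.cos(a),C[1]+28*np.sin(a),Z],inf) for a in np.radians(ph+60*np.arange(6))]
        for p in pts: o.append(min((np.array(f(*p))-c)[0]**2+.3*(np.array(f(*p))-c)[1]**2 for c in ct))
    return np.array(o)
print([(p,cost(p).round(1)) for p in range(0,60,4)])
E
python3 e.py
```

```text
[ 500.6 -188.7  329.8]
top ring ((285.5260314941406, 241.1525115966797), (17.83546257019043, 18.009891510009766), 105.03372955322266)
[490.7 157.6 117. ]
[492.8 158.8 117. ]
[492.  160.3 117. ]
tri all [491.6 158.8 118.3] scene+top [492.8 160.2 115.6] w1+scene [491.4 157.8 118.3]
24 scene [(np.float64(37.5), np.float64(17.1)), (np.float64(56.9), np.float64(22.0)), (np.float64(37.5), np.float64(21.6))]
24 w1 [(np.float64(45.1), np.float64(21.1)), (np.float64(35.0), np.float64(24.4)), (np.float64(45.0), np.float64(25.7))]
31 scene [(np.float64(44.1), np.float64(22.5)), (np.float64(46.2), np.float64(25.8)), (np.float64(52.7), np.float64(22.6))]
31 w1 [(np.float64(43.9), np.float64(23.0)), (np.float64(39.4), np.float64(25.2)), (np.float64(40.3), np.float64(26.1))]
40 scene [(np.float64(49.0), np.float64(29.6)), (np.float64(36.6), np.float64(31.6)), (np.float64(9.0), np.float64(26.0))]
40 w1 [(np.float64(42.7), np.float64(25.5)), (np.float64(44.7), np.float64(26.5)), (np.float64(34.4), np.float64(26.9))]
[(0, array([10. ,  7.6, 60.5, 47.8])), (4, array([16.1, 10.7, 82.8, 72.2])), (8, array([ 23.7,  14. , 107.7,  95.9])), (12, array([ 33. ,  17.5, 134.5,  80. ])), (16, array([ 38.8,  20.9, 117. ,  64.4])), (20, array([31.1, 22.3, 84.3, 49.7])), (24, array([23.9, 15. , 57.2, 36.1])), (28, array([17.4,  9.3, 36. , 24.2])), (32, array([11.8,  5.1, 20.5, 14.5])), (36, array([ 7.3,  2.4, 10.9,  7.4])), (40, array([4.1, 0.9, 6.9, 3.4])), (44, array([2.2, 0.5, 8.3, 3.2])), (48, array([ 1.8,  1.2, 14.8,  7. ])), (52, array([ 2.9,  2.7, 26. , 15.5])), (56, array([ 5.6,  4.9, 41.4, 29. ]))]
```

Drum axis is (491.8,159), top measured at 117 (matches 22+95). Tooth phase ≈43° and lugs at -38.7°, so it needs about +8° of turn. Grasping now.

```bash
cat > g.py <<'E'
from h import *
np.set_printoptions(precision=1,suppress=True)
def st(m=''):
    s=robot.observe();print(m,round(s['t'],2),s['tcp_pos'],s['contact_force'],round(s['grip_width']*92,1),round(s['grip_force'],1),flush=True);return s
grip(1.0)
robot.movep([491.8,159,170],down(-9)); robot.servo_line([491.8,159,75],feed=150); robot.hold(.2); st('at')
grip(0.0,40); st('gripped')
robot.servo_line([491.8,159,100],feed=80); st('lift')
robot.servo_line([491.8,159,258],feed=250)
robot.servo_line([523,-138.5,258],feed=280,rotation=down(-1)); robot.hold(.4); st('over')
for c in ('scene','top','wrist'):
    im,info=shot(c,f'o_{c}.png')
    for n in ('drum_red','hub_ring','spindle_tip','seat'):
        for d in viewer.pinpoint(n,c)[:1]: print(c,n,round(d['confidence'],2),toworld(d['at'],info),proj(toworld(d['at'],info),info))
a=cv2.imread('pics/o_scene.png')[190:390,300:500];b=cv2.imread('pics/o_wrist.png')
cv2.imwrite('pics/o.png',np.hstack([cv2.resize(a,(400,400),interpolation=cv2.INTER_CUBIC),cv2.resize(b,(400,400))]))
st()
E
python3 g.py
```

```text
at 8.17 [492.5 159.3  76. ] [ 0.7 -0.4 -0. ] 91.9 0.0
gripped 8.79 [491.7 159.   75. ] [-1.2 -0.1  1.2] 56.8 40.0
lift 9.26 [492.  159.3 100.6] [-0.4 -0.9 -3.8] 57.1 40.0
over 11.66 [ 523.1 -138.1  258.1] [ 0.5  0.5 -3.1] 56.8 40.0
scene drum_red 0.81 [ 521.5 -133.9  205.1] [402.1 304.7]
scene hub_ring 0.74 [ 523.4 -138.9  227.1] [407.4 298. ]
scene spindle_tip 0.7 [ 525.5 -136.3  178. ] [402.5 314.8]
scene seat 0.74 [ 523.9 -139.8   82.8] [394.6 348. ]
top drum_red 0.84 [ 521.9 -137.3  207. ] [428.3 218.9]
top hub_ring 0.55 [ 526.9 -142.9  229.7] [433.2 214.1]
top spindle_tip 0.86 [ 527.8 -138.   182.2] [426.2 218.4]
top seat 0.77 [ 526.9 -137.7   75. ] [417. 228.]
wrist drum_red 0.66 [ 517.5 -140.6  210.2] [309.1 264.3]
wrist seat 0.59 [ 524.3 -142.9   75. ] [318.9 215.3]
 12.41 [ 523.  -138.5  258. ] [-0.4 -0.3 -2.6] 57.3 40.0
```

View pics/o.png

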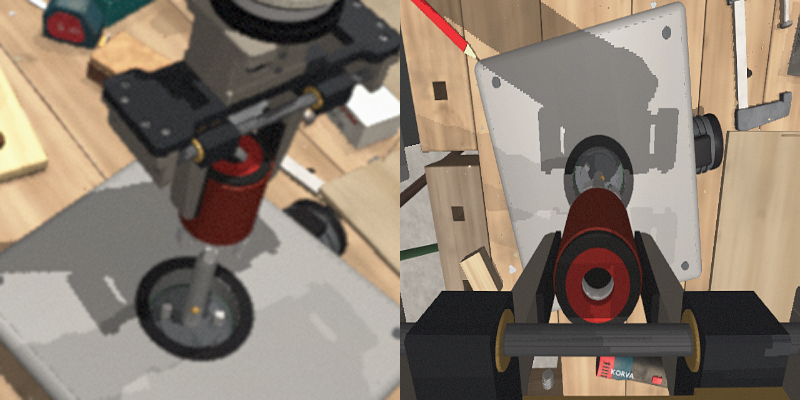

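The drum hangs straight in the fingers just above the spindle tip; its ring is at wrist px ~(315,333) and the throat at ~(317,212). I'll check the alignment from this settled picture.

```bash
cat > k.py <<'E'
from h import *
np.set_printoptions(precision=1,suppress=True)
w=viewer.camera_info('wrist');sc=viewer.camera_info('scene')
at=lambda r,z:r[0]+r[1]*(z-r[0][2])/r[1][2]
t=cv2.imread('pics/o_wrist.png').astype(int);b,g,r=[t[:,:,j] for j in range(3)]
for th in (120,150):
    m=((r>th)&(g<70)&(b<70)).astype(np.uint8);m[:290]=0;m[400:]=0;m[:,:250]=0;m[:,380:]=0
    e=cv2.fitEllipse(cv2.convexHull(np.argwhere(m)[:,::-1].astype(np.float32)));print(th,e,at(ray(e[0],w),300))
q=proj([523,-138,93],w).round().astype(int);print(q)
c=cv2.imread('pics/o_wrist.png')[q[1]-40:q[1]+40,q[0]-40:q[0]+40]
d=cv2.imread('pics/o_wrist.png')[280:400,255:375]
cv2.imwrite('pics/c.png',np.hstack([np.clip(cv2.resize(c,(400,400),interpolation=cv2.INTER_CUBIC)*1.6,0,255).astype(np.uint8),cv2.resize(d,(400,400),interpolation=cv2.INTER_CUBIC)]))
E
python3 k.py
```

```text
120 ((316.0328674316406, 342.4450988769531), (89.31782531738281, 100.73698425292969), 90.12987518310547) [ 522.  -138.3  300. ]
150 ((314.66339111328125, 365.91143798828125), (41.990081787109375, 71.29505920410156), 92.25996398925781) [ 521.3 -148.8  300. ]
[317 215]
```

View pics/c.png

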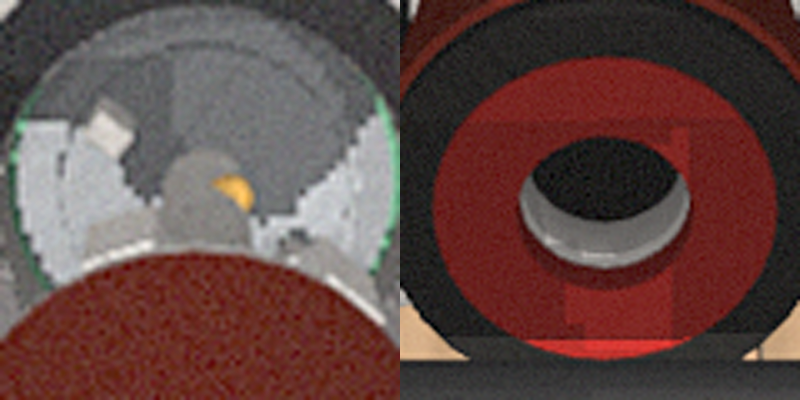

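```bash
cat > l.py <<'E'
from h import *
np.set_printoptions(precision=1,suppress=True)
w=viewer.camera_info('wrist')
at=lambda r,z:r[0]+r[1]*(z-r[0][2])/r[1][2]
Q=lambda x,y:((x+.5)/5-.5+277,(y+.5)/5-.5+175)
p=at(ray(Q(110,127),w),93);print('lug',p,'centre',p[:2]-22*np.array([np.cos(np.radians(141.3)),np.sin(np.radians(141.3))]))
print('ring',at(ray((316.3,341.7),w),300))
C=np.array([522.1,-138.3])
for ph in (43,46,51.3,56,61):
    print(ph,[((proj([C[0]+23*np.cos(a),C[1]+23*np.sin(a),205],w)-[277,175])*5).round() for a in np.radians(ph+60*np.arange(0,3)) if np.sin(a)>0])
for x,y in ((122,222),(115,240),(325,252)):
    v=at(ray(Q(x,y),w),205)[:2]-C;print((x,y),np.degrees(np.arctan2(v[1],v[0])),np.hypot(*v))
E
python3 l.py
```

```text
lug [ 506.3 -124.    93. ] centre [ 523.5 -137.8]
ring [ 522.1 -137.9  300. ]
43 [array([332., 291.]), array([151., 241.]), array([ 19., 366.])]
46 [array([325., 284.]), array([142., 243.]), array([ 16., 375.])]
51.3 [array([312., 273.]), array([125., 249.]), array([ 14., 390.])]
56 [array([300., 265.]), array([111., 255.]), array([ 13., 405.])]
61 [array([286., 257.]), array([ 97., 263.])]
(122, 222) 109.46331234903134 26.616708921799127
(115, 240) 113.17831174552542 24.865802300652064
(325, 252) 53.04067036134853 26.130005961823088
```

Settled picture: spindle axis (523.5,-137.8), held drum axis 1.3 mm short in x, tooth phase ≈52° against the 51.3° needed. I'll shift and lower with force checks.

```bash
cat >> h.py <<'E'
def favg(n=3):
    F=[]
    for _ in range(n): robot.hold(.02);F.append(robot.observe()['contact_force'])
    return np.mean(F,0)
E
cat > p.py <<'E'
from h import *
np.set_printoptions(precision=1,suppress=True)
p=np.array([524.3,-138.3,258.])
robot.servo_line(p,feed=40); robot.hold(.2); f0=favg(6);print('base',f0)
p[2]=214; robot.servo_line(p,feed=100); robot.hold(.1)
while p[2]>148.5:
    p[2]-=3; robot.servo_line(p,feed=60); f=favg()-f0
    s=robot.observe();print(p,f,s['tcp_pos'],np.array(s['wrist_torque']))
    if f[2]>9 or np.hypot(f[0],f[1])>15: break
    if np.hypot(f[0],f[1])>2: p[:2]+=np.clip(f[:2]*.08,-.5,.5)
np.save('st.npy',np.r_[p,f0]); print(robot.observe()['t'])
E
python3 p.py
```

```text
base [ 0.1  0.1 -3.1]
[ 524.3 -138.3  211. ] [-0.2 -0.3  0.2] [ 524.3 -138.3  211.1] [-0.   0.1 -0. ]
[ 524.3 -138.3  208. ] [-0.1 -0.8 -0.1] [ 524.3 -138.3  207.9] [-0.  0.  0.]
[ 524.3 -138.3  205. ] [-0.1 -1.  -0.3] [ 524.2 -138.3  204.9] [-0.1  0.1  0. ]
[ 524.3 -138.3  202. ] [0.  0.2 0.2] [ 524.2 -138.3  201.9] [-0.  0.  0.]
[ 524.3 -138.3  199. ] [-0.   0.2  0.1] [ 524.2 -138.3  198.9] [-0.1  0.  -0. ]
[ 524.3 -138.3  196. ] [0.3 0.2 0.1] [ 524.2 -138.3  195.9] [-0.1  0.   0. ]
[ 524.3 -138.3  193. ] [ 0.  -0.2  0.2] [ 524.2 -138.3  192.9] [-0.   0.1 -0. ]
[ 524.3 -138.3  190. ] [-0.2 -0.1 -0.4] [ 524.2 -138.3  189.9] [-0.1  0.1  0. ]
[ 524.3 -138.3  187. ] [-0.  -0.3 -0.1] [ 524.3 -138.2  186.9] [-0.1  0.1 -0. ]
[ 524.3 -138.3  184. ] [ 0.  -0.  -0.1] [ 524.2 -138.3  183.9] [-0.1  0.1  0. ]
[ 524.3 -138.3  181. ] [-0.1 -0.1  0.1] [ 524.2 -138.3  180.9] [-0.   0.1  0. ]
[ 524.3 -138.3  178. ] [0.1 0.1 0.1] [ 524.2 -138.3  177.9] [-0.1  0.1 -0. ]
[ 524.3 -138.3  175. ] [-0.4 -0.1  0.3] [ 524.2 -138.3  174.9] [-0.1  0.1  0. ]
[ 524.3 -138.3  172. ] [ 0.1 -0.6 -0.3] [ 524.2 -138.3  171.9] [-0.1  0.  -0. ]
[ 524.3 -138.3  169. ] [-0.2 -0.2  0. ] [ 524.2 -138.3  168.9] [-0.  0. -0.]
[ 524.3 -138.3  166. ] [ 0.1 -0.6 -0. ] [ 524.2 -138.3  165.9] [-0.1  0.1 -0. ]
[ 524.3 -138.3  163. ] [ 0.   0.1 -0. ] [ 524.2 -138.3  162.9] [-0.1  0.1 -0. ]
[ 524.3 -138.3  160. ] [0.2 0.3 0. ] [ 524.2 -138.3  159.9] [-0.  0. -0.]
[ 524.3 -138.3  157. ] [-0.1 -0.5  0.3] [ 524.2 -138.3  156.9] [-0.1  0.1  0.1]
[ 524.3 -138.3  154. ] [-0.2  0.3 -0.3] [ 524.2 -138.3  153.9] [-0.1  0.1 -0. ]
[ 524.3 -138.3  151. ] [ 0.3 -0.7 -0.2] [ 524.2 -138.3  150.9] [-0.1  0.1  0. ]
[ 524.3 -138.3  148. ] [-0.1 -0.   0.3] [ 524.2 -138.3  147.9] [-0.1  0.1  0. ]
20.25
```

```bash
cat > r.py <<'E'
from h import *
np.set_printoptions(precision=1,suppress=True)
v=np.load('st.npy');p=v[:3];f0=v[3:]
while p[2]>129:
    p[2]-=.8; robot.servo_line(p,feed=25); f=favg(2)-f0; s=robot.observe()
    print(round(p[2],1),f,round(s['tcp_pos'][2],2),np.array(s['wrist_torque']))
    if f[2]>(4 if p[2]>142 else 16) or np.hypot(f[0],f[1])>12: print('stop');break
    if np.hypot(f[0],f[1])>2.5: p[:2]+=np.clip(f[:2]*.05,-.3,.3)
np.save('st.npy',np.r_[p,f0]); print(p,robot.observe()['t'])
E
python3 r.py
```

```text
147.2 [-0.5  0.1 -0.6] 147.19 [-0.   0.1  0. ]
146.4 [ 0.2 -0.5 -0.3] 146.38 [-0.1  0.   0. ]
145.6 [ 0.5 -0.4 -0.1] 145.57 [-0.   0.1  0. ]
144.8 [ 0.5 -0.7 -0.1] 144.76 [-0.1  0.1  0. ]
144.0 [ 0.1 -0.2  0.5] 143.96 [-0.   0.1  0. ]
143.2 [-0.2  0.3 -0.1] 143.19 [-0.1  0.1 -0. ]
142.4 [-0.1 -0.3  0.6] 142.36 [-0.  0. -0.]
141.6 [-0.3  0.6  0.1] 141.57 [-0.1  0.1 -0. ]
140.8 [0.3 0.  0.5] 140.82 [-0.3  0.2 -0. ]
140.0 [-0.8 -2.5  1.3] 140.05 [-0.7  0.3  0. ]
139.2 [-1.5 -3.4  4.7] 139.49 [-0.9  0.5 -0. ]
138.4 [-2.8 -3.   9. ] 139.09 [-0.9  0.8 -0. ]
137.6 [-1.5 -2.8  9.3] 138.42 [-0.7  0.7 -0. ]
136.8 [-0.7 -2.3  6.1] 137.31 [-0.7  0.2 -0. ]
136.0 [ 1.4 -2.5 -0.1] 135.56 [-0.8 -0.4  0. ]
135.2 [ 1.6 -3.2 -4.7] 134.41 [-0.7 -0.7  0. ]
134.4 [ 3.1 -2.1 -6.2] 133.89 [-0.6 -0.6 -0. ]
133.6 [  3.2  -1.8 -11. ] 133.08 [-0.6 -0.8  0.1]
132.8 [  2.1  -1.3 -12.8] 132.28 [-0.3 -0.5  0. ]
132.0 [ 1.  -0.6 -9.7] 131.95 [-0.2 -0.1  0. ]
131.2 [-0.5 -0.1 -3.3] 131.56 [-0.2  0.3  0. ]
130.4 [-2.1 -1.2  2.2] 131.02 [-0.2  0.4  0. ]
129.6 [-3.7  0.5 10.6] 130.94 [ 0.   1.1 -0. ]
128.8 [-5.7  0.8 17.1] 130.91 [0.  1.6 0. ]
stop
[ 524.2 -139.3  128.8] 27.05
```

It passed the lugs freely, went over the balls with about 12 N, snapped down and stopped firm at TCP 131 (expected 131). I'll relax, release, retreat and check.

```bash
cat > x.py <<'E'
from h import *
np.set_printoptions(precision=1,suppress=True)
v=np.load('st.npy');p=v[:3]
p[2]=130.8; robot.servo_line(p,feed=20); grip(1.0); robot.hold(.2)
s=robot.observe();print(s['t'],s['grip_width'],s['contact_force'])
robot.servo_line([p[0],p[1],290],feed=200); robot.servo_line([500,50,330],feed=250); robot.hold(.3)
a,ia=shot('scene','e_s.png')
for d in viewer.pinpoint('drum_red','scene')[:1]:print(d['confidence'],toworld(d['at'],ia))
b,ib=shot('top','e_t.png')
for d in viewer.pinpoint('drum_red','top')[:1]:print(d['confidence'],toworld(d['at'],ib))
# ring height from scene+top
R=[]
for im,info in ((a,ia),(b,ib)):
    q=proj([523.5,-138,173],info);yy,xx=np.mgrid[:480,:640];t=im.astype(int)
    m=(t[...,0]>100)&(t[...,1]<60)&(t[...,2]<60)&(np.hypot(xx-q[0],yy-q[1])<14)
    e=cv2.fitEllipse(cv2.convexHull(np.argwhere(m)[:,::-1].astype(np.float32)));print(q,e);R.append(ray(e[0],info))
print('ring top',tri(R),'expect z 173')
cv2.imwrite('pics/e.png',np.hstack([cv2.resize(x[...,::-1],(400,400),interpolation=cv2.INTER_CUBIC) for x in (a[180:400,240:460],b[160:300,180:480])]))
print(robot.observe()['t'])
E
python3 x.py
```

```text
28.1667 1.0012255926574514 [ 0.1 -0.4 -0.2]
0.61 [ 524.2 -135.9   79.1]
0.89 [ 526.9 -138.9   81.1]
[401.7 317.9] ((403.29473876953125, 318.1428527832031), (21.902061462402344, 25.868818283081055), 109.23686218261719)
[425.4 221.3] ((425.5337829589844, 220.41087341308594), (18.500808715820312, 19.273948669433594), 119.73455810546875)
ring top [ 526.  -138.8  171.4] expect z 173
30.55
```

View pics/e.png

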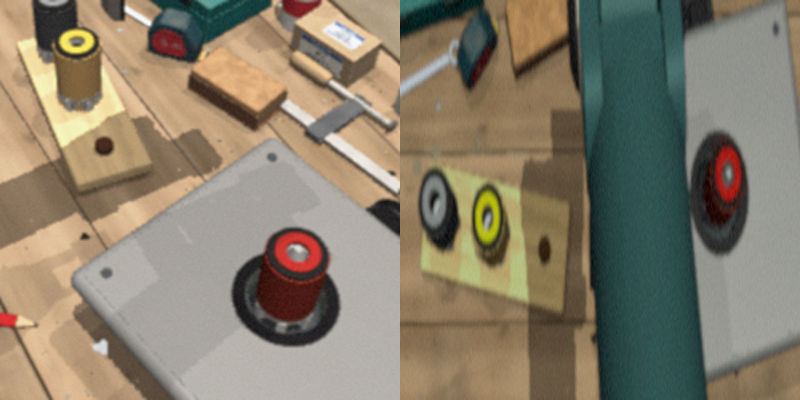

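The red drum stands upright in the throat (left crop ~(295,275), foot near z 79, top near z 172), the other two drums are still on the rack, and the gripper is clear.

```bash
python3 -c "
from cell import robot
print(robot.job_done())"
```

```text
the job is handed in; nothing more can be done
None
```

The red-brown drum is fitted fully home on the spindle flange and released, the other two drums are still on the rack, and the job was handed in at about 31 s of the 45 s allowed.

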